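# Third hand at the stone-slab cradle

## Robot

A 6-joint arm with a two-finger parallel gripper is mounted at the origin on a cart in front of the work surface, level with it; the furniture and walls round the work are solid. World frame = base frame: x ahead of the robot, y to its left, z up, the work surface at z = 0. Lengths are in m, angles in degrees, forces in N, time in s.
With the tool pointing down it reaches from about 0.35 to 0.875 m from the base axis. Payload 4.2 kg.
Tool frame: the origin (TCP) lies at the centre of the arm's flange, where the gripper is bolted on; the fingertips stand 182 mm ahead of it and the grasp point (between the pads) lies 164 mm ahead of it (r.nose_length is the distance from the TCP to the fingertips, in m); z points along the fingers, y is the line along which they close (so a half turn about z gives the same grasp; the last joint's range is limited). The gripper opens to 87 mm and grips with 3 to 60 N. Pads are 19 mm wide; open, the fingers measure 117 mm over their backs; the gripper's body (75 mm by 190 mm) begins 51 mm behind the grasp point.
Start: joints at [83.858, 22.042, 0.453, 0, -68.411, -14.817], TCP at [0.224, 0.584, 0.405] pointing down, gripper open.
Joint ranges: [-179.83, 179.83], [-69.29, 118.12], [-61.27, 80.66], [-181.25, 117.63], [-171.15, -9.14], [-177.46, 177.46]. Speed limits (degrees/s): [159.86, 159.86, 180, 180, 180, 180].

## Interface

Orientations are given as a 3x3 rotation matrix whose columns are the frame's x, y, z axes.
In Python, from station import r, vision gives the robot as it stands. The module is installed in compiled form; this text tells all that it offers.
- The arm moves only by the shell command python3 -m creep 'ROWS'. ROWS is JSON, a list of rows, each a list of 7 numbers: the opening, from -1 (shut) to 1 (fully open), then the shift along the tool's x, y, z in mm, then the turn, a rotation vector about the tool's x, y, z in degrees. A call has 1 to 8 rows; each row is the pose to reach, as a shift and turn from the pose commanded when the call began, along the tool's axes at that moment; what a row does not reach only later rows make up. A row lasts 1/12 s, in which the tool goes at most 41.7 mm and 7.16 degrees, less where a joint would pass 70% of its speed; a pose out of reach is approached as far as the arm can. A call with a gripper value outside its range is refused whole. The fingers move at their own pace and stop on an object; the grip force is fixed at half the most. Time passes only in rows, so rows that repeat a pose let the fingers close. It gives the time, the measured TCP pose, the force, the opening and the grip force at its end, in the units of the state.
- r.sense(): the state, without advancing time (a new reading comes with each control period).
- vision.capture(name): name is "scene" or "side" or "wrist"; returns (picture, depth): 420x560x3 uint8, red, green, blue; 420x560 float32, m along the optical axis (not along the pixel's ray), 0 where there is no reading.
- vision.camera_model(name): a dict with "vertical_fov" (degrees; the focal length in pixels is half the picture's height over the tangent of half this angle, whatever the lens; pixels are square), "cx", "cy" (the principal point, pixels), "extrinsics" (4x4, takes a point from camera to world coordinates); the wrist camera has in their place "mount" (4x4, takes a point from camera to tool coordinates, whose origin is the TCP and whose axes are the flange's). Camera axes: x right, y down, z forward; pixel columns grow to the right and rows downward; lengths in m; the calibration is good to about 2 mm. A picture is of the moment at which its call begins: read the wrist's pose just before it. camera_model takes no time and is no camera call.
- r.finish_job(): hands the job in; it is judged then, once.
Trained networks look in the newest picture that a camera, given by its name, has taken for a name from the list of things; names that differ only in an ending like _2 or _b are one class to them, and where a whole thing is asked for, a point or a joint stands for the part that bears it (a point fixed in the world has none). Each returns a list of dicts, best first, with "conf" (0 to 1); they miss things now and then, are a little off and sometimes report something else, mostly with a low value. They report only what shows in the picture. A call takes as long as a camera call.
- vision.find_in(camera, thing): "uv" ([column, row] in pixels, amid what is visible of it).
- vision.cut_out(camera, thing): "region" (420x560 bool, what is visible of it) and "uv" ([column, row] in pixels, amid what is visible of it).
The state is a dict: "time_s": time; "joints": joint angles; "joint_velocities": joint speeds; "effort": joint torques, N m; "tcp_pos": TCP position; "ee_rot": TCP orientation; "wrist_force": force on the tool from outside, world axes, zero at the start; "moment": the same for the moment, N m; "gripper_width": opening from 0.0 (shut) to 1.0 (fully open); "gripper_force": force on a finger pad.
Only numpy, scipy, OpenCV 4.12 (cv2) and the standard library are available. Lean on these libraries where they do the work, as an engineer would, in place of code of your own. Each camera call takes 0.05 s, during which the arm holds its last target. There are 200 camera calls.

## Task

Take the white marble slab out of the front slot of the rack, stand it on the ledge of the wooden transport cradle between the two side posts, and let it lean there by itself against the two foam strips. Then, with the fingertips, press the middle of its face back with a steady push of about 10 N, until its face is flush with the fronts of the side posts, left and right alike, and finish while still holding it there so that a colleague can turn the buttons over its edges. Never crush the foam flat, let the slab fall, or disturb the dark slab, tape measure, spring clamp or orange box cutter.

Things in the scene. Friction and masses are not known exactly. Their poses are not given: they have to be found in the camera images.
- slab: White marble slab, 12 mm thick (its x), 190 mm wide (its y), 150 mm tall (its z), 0.5 to 0.75 kg. Origin: centre of its underside. It starts upright in the rack's front slot, the one nearer the robot, with its -x face towards the robot and its underside 12 mm above the bench.
- slot (a point): Mouth of the rack's front slot, midway along it. The slot is 17 mm wide and grips the slab's lowest 45 mm between two wooden combs (130 mm apart along the slab, 22 mm thick): lift the slab 50 mm straight up to clear it. Rack base 125 x 200 mm. The dark slab stands 70 mm behind.
- seat: Leaning seat of the wooden cradle, fixed. Origin: on the ledge's top, midway between the posts, in the plane of the unpressed foam faces, 38 mm over the bench. x: the pressing direction, away from the robot, 18 degrees below level; z: up the seat, 18 degrees back from vertical; y: left. A slab leaning in place has these axes, origin at x = -6 mm, y = 0, z = 0 here. The cradle is 155 mm high.
- lip (a point): Inner upper edge, at mid-width, of the ledge's front lip: 8 mm high, 26 mm in front of the foam faces (seat x = -26 mm). The slab's foot goes between lip and foam. The ledge is square to the seat's lean and has a slippery white plastic strip. Below it the cradle's base board, 12 mm thick and 270 mm wide, reaches 46 mm in front of the seat's origin and 159 mm behind it.
- post_left (a point): Upper inner front corner of the left (+y) side post, at seat x = -7.5, y = 103, z = 115 mm. The posts stand 8 mm clear of each side of a centred slab and run down to the ledge. A slab that only leans stands about 4 mm proud of the post fronts. A steel turn button 3 mm thick is parked upright on each front.
- post_right (a point): The same corner of the right (-y) side post, at seat x = -7.5, y = -103, z = 115 mm.
- foam_left (a joint): How far the left (+y) foam strip is pressed in, m: 0 free, 0.0045 when the slab is flush with the posts, 0.010 crushed flat. Springy, 1.3 N per mm; a flush push on both takes 9 to 11 N with the slab's weight and friction. Strip 30 mm wide, centred at seat y = 60 mm, z = 25 to 125 mm; its upright reaches z = 130 mm; between the uprights it is open above z = 110 mm.
- foam_right (a joint): The same for the right foam strip, centred at seat y = -60 mm.
- dark_slab: Dark grey slab of the same size in the rear slot of the rack, to be left alone.
- tape_measure: Yellow tape measure, 33x68x61 mm, standing on the bench; leave alone. Origin under its centre.
- spring_clamp: Black and orange spring clamp, 58x130x24 mm, lying on the bench; leave alone.
- box_cutter: Orange box cutter, 22x152x17 mm, lying on the bench; leave alone.

How it is judged (in metres and radians):
On the way:
1. the slab stands on the ledge between the posts and leans by itself on the foam, fingers off (x of slab in the frame of seat between -0.022 and 0.002 m and y of slab in the frame of seat between -0.011 and 0.011 m and z of slab in the frame of seat between -0.005 and 0.006 m and angle between the z axis of slab and the z axis of seat, either way round below 0.14 rad and angle between the y axis of slab and the y axis of seat, either way round below 0.1 rad and contact force between each of the fingers, the arm and slab below 0.3 N and linear speed of slab below 0.02 m/s), for 0.3 s.
At the end, for the whole second after the job is handed in: At the end, and through the last second, the fingers push on the slab with 5.5 to 16 N, both foam strips are pressed in 2.5 to 6.5 mm (face flush with the posts within 2 mm), and the slab stands still on the ledge between the posts, within 0.07 rad of the seat's lean (value of joint foam_left between 0.0025 and 0.0065 m and value of joint foam_right between 0.0025 and 0.0065 m and contact force between the fingers and slab between 5.5 and 16 N and x of slab in the frame of seat between -0.008 and 0.004 m and y of slab in the frame of seat between -0.011 and 0.011 m and z of slab in the frame of seat between -0.005 and 0.006 m and angle between the z axis of slab and the z axis of seat, either way round below 0.07 rad and angle between the y axis of slab and the y axis of seat, either way round below 0.07 rad and linear speed of slab below 0.01 m/s); the arm keeps its last pose, push and grip.
It fails at once if a foam strip is crushed flat (pressed in over 9 mm) (value of joint any of foam_left, foam_right above 0.009 m).
It fails at once if the marble slab falls over (tilted over 0.9 rad) (angle between slab's own z axis and vertical above 0.9 rad).
It fails at once if a bystander is disturbed (moved over 20 mm) (distance of any of dark_slab, tape_measure, spring_clamp, box_cutter from where it was at the start of the episode above 0.02 m).
It also fails if it takes over 61 s, if anything falls off the work surface, if the arm or the gripper's body presses on something with over 40 N, if the wrist force passes 120 N, or if a joint passes its speed limit or range.

## Working session

There is one attempt and no reset: what is moved stays moved. The work goes in short steps, Python scripts to look and compute and a shell command to move; the robot and the scene stay as the last step left them, time stands still between calls to the robot, and variables do not carry over. Pictures are saved under pics/ and viewed, at most 10 in all, crops included, and the job is handed in when it is done.

```bash
mkdir -p pics
cat > h.py <<'E'
import numpy as np, cv2
from station import r, vision
def cap(n):
    s=r.sense(); p,d=vision.capture(n); m=vision.camera_model(n)
    if 'extrinsics' in m: E=np.array(m['extrinsics'])
    else:
        T=np.eye(4);T[:3,:3]=s['ee_rot'];T[:3,3]=s['tcp_pos'];E=T@np.array(m['mount'])
    f=210/np.tan(np.radians(m['vertical_fov'])/2)
    return p,d,E,f,m['cx'],m['cy']
def cloud(c):
    p,d,E,f,cx,cy=c
    v,u=np.mgrid[:420,:560]
    P=np.stack([(u-cx)/f*d,(v-cy)/f*d,d],-1)
    W=P@E[:3,:3].T+E[:3,3]; W[d==0]=np.nan
    return W
def save(p,n): cv2.imwrite('pics/'+n,p[:,:,::-1])
E
python3 - <<'E'
from h import *
import numpy as np
np.set_printoptions(precision=4,suppress=True)
s=r.sense();print(s['time_s'],s['ee_rot'],s['wrist_force'],s['gripper_width'])
ims=[]
for n in ['scene','side']:
    c=cap(n);W=cloud(c);ims.append(c[0]); np.savez(n+'.npz',p=c[0],d=c[1],W=W)
    print(n,c[2],c[3:])
    for t in ['slab','slot','seat','lip','post_left','post_right','foam_left','foam_right','dark_slab','tape_measure','spring_clamp','box_cutter']:
        for o in vision.find_in(n,t)[:2]:
            u,v=o['uv'];print(t,round(o['conf'],2),np.round([u,v]),W[int(v),int(u)])
save(np.hstack(ims)[:, :],'a.png')
im=cv2.imread('pics/a.png');cv2.imwrite('pics/a.png',np.vstack([im[:,:560],im[:,560:]]) if 0 else cv2.resize(im,(800,300)))
save(ims[0],'scene.png');save(ims[1],'side.png')
E
```

```text
0.0 [[ 0.9338 -0.3579 -0.0007]
 [-0.3579 -0.9338 -0.0021]
 [ 0.0001  0.0022 -1.    ]] [-0.5335 -0.8989 -0.0511] 0.9991774300371796
scene [[ 0.609  -0.3884  0.6915 -0.349 ]
 [-0.7931 -0.2937  0.5335 -0.5679]
 [-0.0041 -0.8734 -0.487   0.6883]
 [ 0.      0.      0.      1.    ]] (np.float64(397.55663623392417), 283.35328133988276, 218.5564140997435)
slab 0.89 [237. 202.] [0.496 0.279 0.091]
slab 0.29 [196. 246.] [0.32   0.2978 0.0039]
slot 0.61 [250. 223.] [0.4839 0.218  0.0368]
seat 0.8 [340. 226.] [ 0.6042 -0.0511  0.0677]
seat 0.74 [196. 246.] [0.3193 0.3018 0.0027]
lip 0.75 [341. 224.] [ 0.6763 -0.0192  0.0271]
lip 0.43 [248. 222.] [0.5001 0.2376 0.0265]
post_left 0.82 [343. 228.] [ 0.6006 -0.0674  0.0679]
post_right 0.88 [341. 229.] [ 0.5948 -0.0605  0.0646]
post_right 0.55 [240. 203.] [0.5009 0.2699 0.0918]
foam_left 0.69 [325. 214.] [ 0.566  -0.0179  0.1123]
foam_right 0.63 [360. 222.] [ 0.5975 -0.1234  0.1096]
dark_slab 0.9 [265. 189.] [0.5755 0.2269 0.1275]
tape_measure 0.84 [247. 247.] [0.3664 0.1204 0.0423]
spring_clamp 0.9 [195. 246.] [ 0.3195  0.3028 -0.0016]
box_cutter 0.
[... 308 characters left out ...]
lot 0.76 [351. 263.] [0.5821 0.2934 0.011 ]
slot 0.71 [349. 240.] [0.5795 0.2666 0.1391]
seat 0.92 [219. 252.] [ 0.5615 -0.0817  0.0339]
lip 0.8 [224. 252.] [ 0.5606 -0.0707  0.0319]
post_left 0.56 [219. 252.] [ 0.5615 -0.0817  0.0339]
post_left 0.38 [298. 198.] [0.3891 0.1457 0.0566]
post_right 0.56 [219. 250.] [ 0.5575 -0.0843  0.0384]
foam_left 0.42 [246. 239.] [0.5819 0.0013 0.1549]
foam_left 0.31 [298. 196.] [0.3842 0.1427 0.0603]
foam_right 0.6 [196. 252.] [ 0.621  -0.1197  0.154 ]
dark_slab 0.58 [350. 237.] [0.5801 0.2684 0.1617]
tape_measure 0.69 [297. 198.] [0.3895 0.1426 0.0573]
tape_measure 0.6 [347. 220.] [0.5105 0.2698 0.1245]
spring_clamp 0.72 [344. 192.] [0.3334 0.2926 0.0084]
```

View pics/scene.png

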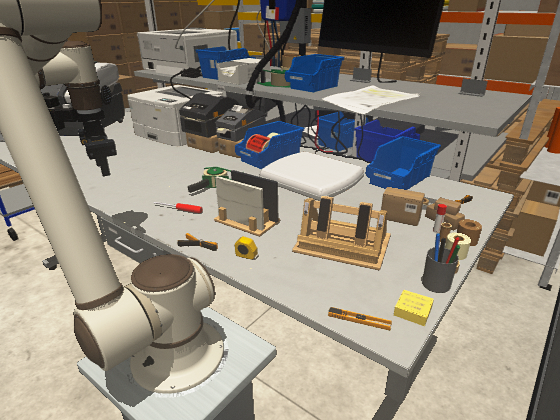

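View pics/side.png

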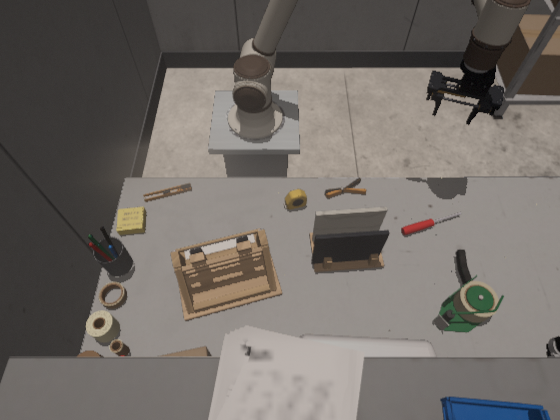

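The scene picture shows the white slab at about (240,203) with the dark slab behind it, the tape measure at (247,247) and the clamp at (197,243) in front. The cradle is around (343,228), with its dark foam strips at (325,214) and (360,222). The side picture looks down from behind: rack near (348,238), cradle near (226,270). Next I measure both from the clouds.

Run:
```python
from h import *
np.set_printoptions(precision=4,suppress=True)
def plane(P):
    c=np.median(P,0);
    for _ in range(8):
        U,S,V=np.linalg.svd(P-c,full_matrices=False);n=V[2];e=(P-c)@n;k=abs(e)<max(.002,1.5*np.median(abs(e)));P=P[k];c=P.mean(0)
    return c,n*np.sign(-n[0]),P
for n in ['scene','side']:
    W=np.load(n+'.npz')['W'];cap(n)
    for t in ['slab','dark_slab','foam_left','foam_right','seat','tape_measure']:
        for o in vision.cut_out(n,t)[:1]:
            m=cv2.erode(o['region'].astype(np.uint8),np.ones((3,3)))>0
            P=W[m];P=P[np.isfinite(P).all(1)]
            print(n,t,round(o['conf'],2),len(P),o['uv'],np.percentile(P,[1,50,99],axis=0).ravel())
            if len(P)>30:
                c,nn,Q=plane(P);print('  plane',c,nn,len(Q),'az',np.degrees(np.arctan2(nn[1],nn[0])),'el',np.degrees(np.arcsin(nn[2])))
                t_=np.cross([0,0,1],nn);t_/=np.linalg.norm(t_);q=(Q-c)@t_;w=np.cross(nn,t_);z=(Q-c)@w
                print('  extent along',q.min(),q.max(),'up',z.min(),z.max(), 't',t_)
p=np.load('scene.npz')['p'];q=np.load('side.npz')['p']
a=cv2.resize(p[170:275,190:400],None,fx=3.8,fy=3.8,interpolation=2)[:, :800]
b=cv2.resize(q[200:320,160:400],None,fx=3.3,fy=3.3,interpolation=2)
save(a,'za.png');save(b,'zb.png')
```

```text
scene slab 0.82 1592 [240.5, 202.4] [0.4896 0.182  0.0178 0.4997 0.2684 0.0969 0.5114 0.3643 0.1611]
  plane [0.4995 0.2703 0.095 ] [-0.9967 -0.0816  0.0003] 1078 az -175.31942815269971 el 0.016083222733328177
  extent along -0.09988893535610299 0.09106226975744751 up -0.08139531570726156 0.06710397547113703 t [ 0.0816 -0.9967  0.    ]
scene dark_slab 0.7 637 [266.2, 188.3] [0.5617 0.1766 0.022  0.5739 0.2108 0.1348 0.5799 0.3567 0.1617]
  plane [0.5725 0.2321 0.1176] [-0.9968 -0.0801 -0.0003] 420 az -175.40403034195566 el -0.016864908010590627
  extent along -0.13064707159413202 0.05651113871227547 up -0.09838184447936538 0.045412996576566 t [ 0.0801 -0.9968  0.    ]
scene foam_left 0.69 241 [322.7, 214.9] [ 0.5503 -0.0303  0.0669  0.5654 -0.0162  0.11    0.5815 -0.0018  0.1529]
  plane [ 0.5654 -0.017   0.1087] [-0.9099 -0.2822  0.3041] 153 az -162.77143597969996 el 17.706001046849824
  extent along -0.013422932873853988 0.011626822698432652 up -0.046263864043503765 0.046484422246685905 t [ 0.2962 -0.9551  0.    ]
scene foam_right 0.78 244 [364.5, 219.0] [ 0.5831 -0.1424  0.0685  0
[... 1761 characters left out ...]
7]
side foam_right 0.63 2280 [218.7, 252.3] [ 0.5076 -0.1817  0.0309  0.5916 -0.0761  0.0715  0.6518  0.0468  0.1583]
  plane [ 0.6036 -0.068   0.0989] [-0.7827 -0.2278  0.5792] 208 az -163.77650131594532 el 35.39367014797591
  extent along -0.10736193434175685 0.09926192764078672 up -0.08244965704465233 0.043564845845900896 t [ 0.2794 -0.9602  0.    ]
side seat 0.67 2189 [221.8, 254.1] [ 0.5078 -0.1817  0.0308  0.5911 -0.0763  0.0988  0.6515  0.0467  0.1584]
  plane [ 0.5959 -0.0712  0.0983] [-0.7074 -0.1896  0.6809] 267 az -164.99301508827173 el 42.91476851265676
  extent along -0.10866503824288262 0.10502653958389489 up -0.08349375386337268 0.049239249125016905 t [ 0.2589 -0.9659  0.    ]
```

View pics/za.png

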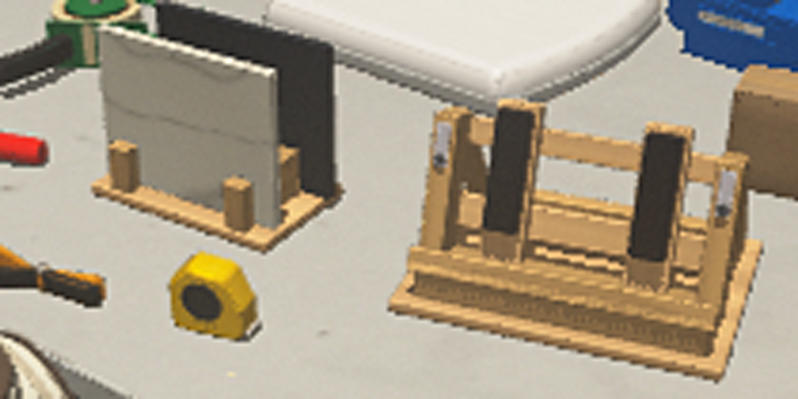

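View pics/zb.png

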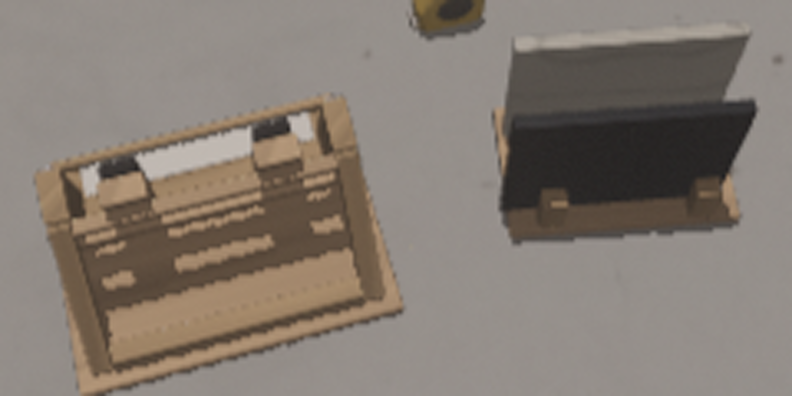

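```bash
cat >> h.py <<'E'
from scipy.spatial.transform import Rotation as Ro
import json,sys,os
np.set_printoptions(precision=4,suppress=True)
def go(p,Rt):
    s=r.sense();A=np.array(s['ee_rot']);p=np.array(p)
    print('rows: shift',(A.T@(p-s['tcp_pos'])*1e3).round(1),'turn',np.degrees(Ro.from_matrix(A.T@Rt).as_rotvec()).round(2))
def down(yaw,tilt=0): # closing axis y = -(cos yaw, sin yaw); tool z down, tilted so tool z = -(seat z)
    c,s=np.cos(np.radians(yaw)),np.sin(np.radians(yaw));t=np.radians(tilt)
    y=-np.array([c*np.cos(t),s*np.cos(t),-np.sin(t)]);z=-np.array([c*np.sin(t),s*np.sin(t),np.cos(t)])
    return np.stack([np.cross(y,z),y,z],1)
def st():
    s=r.sense();print(s['time_s'],'j',np.array(s['joints']).round(1),'p',np.array(s['tcp_pos']),'F',np.array(s['wrist_force']).round(1),'w',round(s['gripper_width'],3),'g',s['gripper_force'])
    open('log.jsonl','a').write(json.dumps([list(map(float,s['joints'])),list(map(float,s['tcp_pos'])),np.array(s['ee_rot']).tolist()])+'\n')
E
python3 -c "
from h import *
print(vision.camera_model('wrist'));st();go([.504,.276,.42],down(4.65))
# base board yaw from side view
W=np.load('side.npz')['W'];k=(W[...,2]>.006)&(W[...,2]<.17)&(W[...,0]>.45)&(W[...,0]<.80)&(W[...,1]>-.26)&(W[...,1]<.12)
P=W[k][:,:2].astype(np.float32);print(len(P),cv2.minAreaRect(P*1000))
"
```

```text
{'vertical_fov': 59.09015307179745, 'cx': 283.26601461224175, 'cy': 214.51478930491132, 'mount': array([[ 0.0003, -0.9573, -0.289 ,  0.0793],
       [ 1.    ,  0.0004, -0.0002, -0.0003],
       [ 0.0003, -0.289 ,  0.9573,  0.0209],
       [ 0.    ,  0.    ,  0.    ,  1.    ]])}
2.0 j [ 83.9  22.    0.5  -0.  -68.4 -14.8] p [0.2235 0.5836 0.4047] F [ 0.4  0.5 -0.6] w 0.999 g 0.0
rows: shift [372.  186.9 -15.3] turn [ 0.   -0.   64.39]
6930 ((623.6294555664062, -66.14517211914062), (339.8858642578125, 364.2056884765625), 1.1388098001480103)
```

```bash
python3 -c "
from h import *
go([.54,.0,.46],down(10))"; python3 -m creep '[[0,280,130,-30,0,0,40],[0,280,130,-30,0,0,40],[0,280,130,-30,0,0,40],[0,280,130,-30,0,0,40],[0,280,130,-30,0,0,40],[0,280,130,-30,0,0,40],[0,280,130,-30,0,0,40],[0,280,130,-30,0,0,40]]'; python3 -c "
from h import *
st();go([.54,.0,.46],down(10))"
```

```text
rows: shift [504.3 431.8 -55.3] turn [ 0.   -0.   59.04]
time_s: 2.67
tcp_pos: [0.4407, 0.359, 0.4357]
ee_rot: [[0.483, -0.876, 0.001], [-0.876, -0.483, 0.0], [0.0, -0.001, -1.0]]
wrist_force: [-0.4, 1.0, -0.1]
gripper_width: 0.526
gripper_force: 0.0
2.6667 j [ 55.5  15.3  -4.9   0.  -69.8 -26.7] p [0.4407 0.359  0.4357] F [-0.4  1.  -0.1] w 0.526 g 0.0
rows: shift [362.3  86.3 -24.3] turn [-0.06 -0.01 18.85]
```

```bash
python3 -m creep '[[0,362,86,-24,0,0,19],[0,362,86,-24,0,0,19],[0,362,86,-24,0,0,19],[0,362,86,-24,0,0,19],[0,362,86,-24,0,0,19],[0,362,86,-24,0,0,19],[0,362,86,-24,0,0,19],[0,362,86,-24,0,0,19]]' | head -2; python3 -m creep '[[0,30,7,0,0,0,0],[0,30,7,0,0,0,0],[0,30,7,0,0,0,0]]'|head -2
python3 - <<'E'
from h import *
st();c=cap('wrist');W=cloud(c);np.savez('w1.npz',p=c[0],d=c[1],W=W)
save(c[0],'w1.png')
for t in ['foam_left','foam_right','lip','post_left','post_right']:
    for o in vision.find_in('wrist',t)[:1]:
        u,v=o['uv'];print(t,round(o['conf'],2),np.round([u,v]),W[int(v),int(u)])
E
```

```text
time_s: 3.33
tcp_pos: [0.5284, 0.0398, 0.4568]
time_s: 3.58
tcp_pos: [0.5266, 0.0094, 0.4563]
3.5833 j [ 18.7  10.4  -8.3  -0.  -71.2  -8.8] p [0.5266 0.0094 0.4563] F [-0.   0.3 -0.2] w 0.502 g 0.0
foam_left 0.92 [238. 164.] [ 0.569  -0.0135  0.1267]
foam_right 0.64 [222.  18.] [ 0.5981 -0.1223  0.119 ]
lip 0.88 [238. 109.] [ 0.5877 -0.0546  0.0254]
post_left 0.65 [243. 110.] [ 0.5824 -0.0545  0.0249]
post_right 0.75 [241. 111.] [ 0.5842 -0.0521  0.0247]
```

View pics/w1.png

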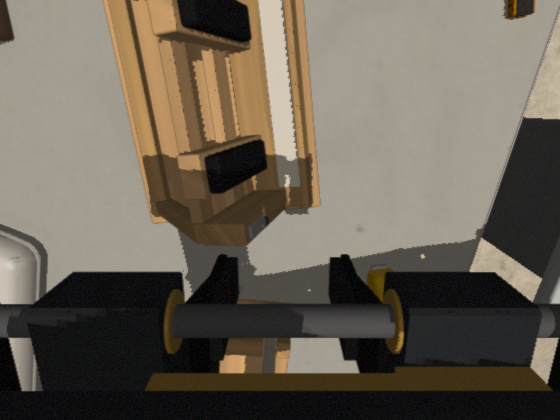

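The wrist picture shows the left foam at about (238,165), the right foam at (215,20), the white strip at (280,90), and the base board's front edge running from (318,205) to (300,0). I'll fit the foam plane and the board edge.

Run:
```python
from h import *
D=np.load('w1.npz');p=D['p'].astype(int);W=D['W']
g=p.max(2)<45
def blob(box):
    m=np.zeros_like(g);u0,u1,v0,v1=box;m[v0:v1,u0:u1]=g[v0:v1,u0:u1];m=cv2.erode(m.astype(np.uint8),np.ones((3,3)))>0
    P=W[m];return P[np.isfinite(P).all(1)&(P[:,2]>.055)]
def fit(P):
    for _ in range(6):
        c=P.mean(0);n=np.linalg.svd(P-c,full_matrices=False)[2][2];e=(P-c)@n;P=P[abs(e)<max(.0015,2*e.std())] if _<5 else P
    return c,n*-np.sign(n[0]),P
L=blob((200,275,130,195));R=blob((170,255,0,50))
for P in (L,R,np.vstack([L,R])):
    c,n,Q=fit(P);print(len(Q),c,n,'yaw',np.degrees(np.arctan2(-n[1],-n[0])),'el',np.degrees(np.arcsin(n[2])),Q.min(0),Q.max(0))
# board front edge: per row last column with z in board top range
E=[]
for v in range(5,190,3):
    z=W[v,:,2];k=np.where((z>.008)&(z<.018)&(np.arange(560)>280)&(np.arange(560)<335))[0]
    if len(k): E.append(W[v,k.max()])
E=np.array(E);a=np.polyfit(E[:,1],E[:,0],1);e=E[:,0]-np.polyval(a,E[:,1]);k=abs(e)<.004;a=np.polyfit(E[k,1],E[k,0],1);print('edge yaw',-np.degrees(np.arctan(a[0])),'x at y=-.07',np.polyval(a,-.07),k.sum(),E[k].mean(0))
# white strip
w=(p.min(2)>150)&(p.max(2)-p.min(2)<40);m=np.zeros_like(w);m[:190,255:300]=w[:190,255:300];m=cv2.erode(m.astype(np.uint8),np.ones((3,3)))>0
P=W[m];P=P[(P[:,2]>.02)&(P[:,2]<.06)];c,n,Q=fit(P);print('strip',c,n*np.sign(n[2]),np.degrees(np.arccos(abs(n[2]))),Q.min(0),Q.max(0),len(Q))
```

```text
1467 [ 0.567  -0.0132  0.1198] [-0.9094 -0.2738  0.313 ] yaw 16.756334181066055 el 18.237885479901216 [ 0.5477 -0.0295  0.068 ] [0.5832 0.0042 0.1568]
1605 [ 0.5973 -0.1236  0.1153] [-0.9202 -0.2384  0.3106] yaw 14.522468972565447 el 18.093887975197656 [ 0.581  -0.1417  0.0692] [ 0.6121 -0.1094  0.1564]
3046 [ 0.5827 -0.0706  0.1174] [-0.9128 -0.2627  0.3127] yaw 16.053062701791116 el 18.22359923400115 [ 0.5477 -0.1417  0.068 ] [0.6123 0.0042 0.1568]
edge yaw 16.049366068985282 x at y=-.07 0.5085832833236122 62 [ 0.5108 -0.0778  0.0098]
strip [ 0.5499 -0.0909  0.0406] [0.2996 0.0851 0.9503] 18.147671394703302 [ 0.5198 -0.159   0.0361] [0.5782 0.0156 0.045 ] 2785
```

Run:
```python
from h import *
a=np.radians(16.05);Y=np.array([-np.sin(a),np.cos(a),0])
X=np.array([np.cos(a)*np.cos(np.radians(18)),np.sin(a)*np.cos(np.radians(18)),-np.sin(np.radians(18))]);Z=np.cross(X,Y)
O=np.array([.5827,-.0706,.1174]);O=O-Z*((O[2]-.038)/Z[2]);O=O-Y*(O@Y) # origin with seat y measured absolute
boxes={'w1':[(200,275,130,195),(170,255,0,50)],'scene':[(308,336,194,245),(350,378,198,252)]}
for n,bs in boxes.items():
    D=np.load(n+'.npz');p=D['p'].astype(int);W=D['W'];S=(W-O)@np.stack([X,Y,Z],1)
    g=p.max(2)<(45 if n=='w1' else 75)
    for u0,u1,v0,v1 in bs:
        m=np.zeros_like(g);m[v0:v1,u0:u1]=g[v0:v1,u0:u1]
        m&=(abs(S[...,0])<.008)&(S[...,2]>.03)&(S[...,2]<.13)
        P=S[m];q=np.percentile(P,[2,50,98],axis=0);print(n,len(P),'x',q[:,0],'y',q[:,1],'mid',(q[0,1]+q[2,1])/2,'z',q[:,2])
    # board extents along Y for bench-near points
    m=(W[...,2]>.007)&(W[...,2]<.017)&(abs((W-[.58,-.07,0])@np.array([np.cos(a),np.sin(a),0])+.05)<.02)&(abs(W[...,1]+.07)<.16)
    y=S[m][:,1];print('board y',np.percentile(y,[.5,1,3,97,99,99.5]))
    # posts fronts at S x~-.0075, z 60..110
    m=(abs(S[...,0]+.0085)<.004)&(S[...,2]>.05)&(S[...,2]<.11);y=S[m][:,1];h,e=np.histogram(y,np.arange(-.38,-.06,.004));print([(round(b,3),int(c)) for b,c in zip(e,h) if c>3])
```

```text
w1 1966 x [-0.0007  0.0001  0.0072] y [-0.1831 -0.1697 -0.1548] mid -0.16895243026214907 z [0.0336 0.0957 0.1247]
w1 2075 x [-0.0007  0.0001  0.0073] y [-0.2982 -0.2821 -0.273 ] mid -0.2855585556824576 z [0.0333 0.0861 0.1246]
board y [-0.3123 -0.3114 -0.3076 -0.0962 -0.0945 -0.0941]
[(np.float64(-0.128), 83), (np.float64(-0.124), 163), (np.float64(-0.12), 123), (np.float64(-0.116), 90), (np.float64(-0.112), 75), (np.float64(-0.108), 32)]
scene 292 x [-0.0039  0.0011  0.0058] y [-0.1842 -0.1707 -0.1562] mid -0.17019517631331305 z [0.0317 0.0782 0.1226]
scene 311 x [-0.0038  0.001   0.0054] y [-0.3039 -0.2904 -0.2763] mid -0.2901197088977242 z [0.0312 0.0775 0.1232]
board y [-0.3642 -0.3636 -0.3601 -0.1027 -0.098  -0.0971]
[(np.float64(-0.356), 9), (np.float64(-0.352), 27), (np.float64(-0.348), 27), (np.float64(-0.344), 25), (np.float64(-0.34), 24), (np.float64(-0.336), 16), (np.float64(-0.128), 20), (np.float64(-0.124), 20), (np.float64(-0.12), 24), (np.float64(-0.116), 22), (np.float64(-0.112), 20)]
```

```bash
cat >> h.py <<'E'
a=np.radians(16.05);Y=np.array([-np.sin(a),np.cos(a),0]);t=np.radians(18)
X=np.array([np.cos(a)*np.cos(t),np.sin(a)*np.cos(t),-np.sin(t)]);Z=np.cross(X,Y)
O=np.array([.5827,-.0706,.1174]);O=O-Z*((O[2]-.038)/Z[2]);O=O+Y*(-.2298-O@Y)
S=np.stack([X,Y,Z],1)
def seat(x,y,z): return O+S@np.array([x,y,z])/1000
E
python3 -c "
from h import *
print('seat',O);st();go([.504,.2755,.37],down(4.65))"
```

```text
seat [ 0.5581 -0.0785  0.038 ]
3.8833 j [ 19.   10.5  -8.3  -0.  -71.2  -8.8] p [0.5267 0.0122 0.4562] F [-0.1 -0.  -0.6] w 0.5 g 0.0
rows: shift [-263.2  -24.    86.2] turn [-0.   0.   5.5]
```

```bash
python3 -m creep '[[0,-263,-24,86,0,0,5.5],[0,-263,-24,86,0,0,5.5],[0,-263,-24,86,0,0,5.5],[0,-263,-24,86,0,0,5.5],[0,-263,-24,86,0,0,5.5],[0,-263,-24,86,0,0,5.5],[0,-263,-24,86,0,0,5.5],[0,-263,-24,86,0,0,5.5]]' | head -2; python3 -m creep '[[0,0,0,0,0,0,0],[0,0,0,0,0,0,0],[0,0,0,0,0,0,0]]'|head -2; python3 -c "
from h import *
st();c=cap('wrist');save(c[0],'w2.png');W=cloud(c)
P=W.reshape(-1,3);k=(P[:,2]>.150)&(P[:,2]<.172)&(P[:,0]>.47)&(P[:,0]<.53)&(P[:,1]>.16)&(P[:,1]<.40);Q=P[k];print(len(Q),np.percentile(Q,[1,50,99],axis=0))
for b in np.arange(.16,.26,.02):
    q=Q[(Q[:,1]>b)&(Q[:,1]<b+.02)]
    if len(q)>10: print(b,np.percentile(q[:,0],[2,98]).round(4),np.median(q[:,2]),len(q))
go([.504,.2755,.311],down(4.65))"
```

```text
time_s: 4.55
tcp_pos: [0.5033, 0.2794, 0.3675]
time_s: 4.8
tcp_pos: [0.5045, 0.2738, 0.3707]
4.8 j [ 44.7  18.6  -9.8   0.  -61.5 -40.1] p [0.5045 0.2738 0.3707] F [0.3 0.  0.5] w 0.502 g 0.0
5759 [[0.4936 0.1857 0.1593]
 [0.5057 0.2448 0.1611]
 [0.5154 0.3501 0.1626]]
0.18 [0.5045 0.516 ] 0.16099522465867558 817
0.19999999999999998 [0.503  0.5149] 0.16106300485709318 970
0.21999999999999997 [0.5012 0.5129] 0.16108571318184148 883
0.23999999999999996 [0.4998 0.5115] 0.16105236563600503 819
rows: shift [-2.   0.5 59.9] turn [-0.05  0.03 -0.15]
```

View pics/w2.png

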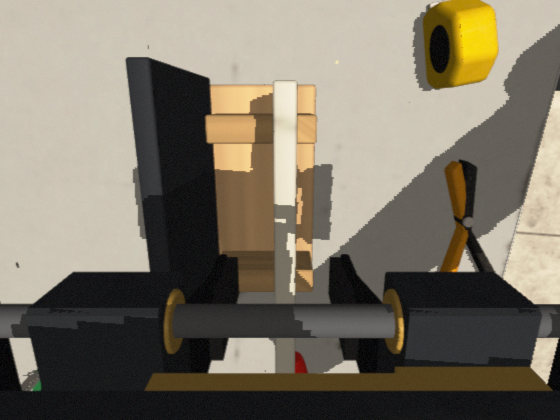

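The slab's top edge runs vertically at column 285, midway between the fingers (rows 85 to 330), with the dark slab well clear on the left. Descend and grip.

```bash
python3 -m creep '[[0,-3,0.5,20,0,0,0],[0,-3,0.5,40,0,0,0],[0,-3,0.5,60,0,0,0],[0,-3,0.5,60,0,0,0],[-1,-3,0.5,60,0,0,0],[-1,-3,0.5,60,0,0,0],[-1,-3,0.5,60,0,0,0],[-1,-3,0.5,60,0,0,0]]'; python3 -m creep '[[-1,0,0,0,0,0,0],[-1,0,0,0,0,0,0],[-1,0,0,0,0,0,0]]'; python3 -c "
from h import *
st()"
```

```text
time_s: 5.52
tcp_pos: [0.5041, 0.2772, 0.3118]
ee_rot: [[0.079, -0.997, 0.002], [-0.997, -0.079, 0.002], [-0.002, -0.002, -1.0]]
wrist_force: [0.8, -1.6, -0.3]
gripper_width: 0.279
gripper_force: 0.0
time_s: 5.77
tcp_pos: [0.5038, 0.2773, 0.3109]
ee_rot: [[0.079, -0.997, 0.001], [-0.997, -0.079, 0.0], [-0.0, -0.001, -1.0]]
wrist_force: [-0.2, -0.7, 2.7]
gripper_width: 0.141
gripper_force: 30.0
5.7667 j [ 45.   22.  -14.2   0.  -53.8 -40.4] p [0.5038 0.2773 0.3109] F [-0.2 -0.7  2.7] w 0.141 g 29.99689021613449
```

```bash
python3 -m creep '[[-1,0,0,-8,0,0,0],[-1,0,0,-25,0,0,0],[-1,0,0,-50,0,0,0],[-1,0,0,-80,0,0,0],[-1,0,0,-110,0,0,0],[-1,0,0,-140,0,0,0],[-1,0,0,-160,0,0,0],[-1,0,0,-170,0,0,0]]'|head -2; python3 -m creep '[[-1,0,0,-1,0,0,0],[-1,0,0,-1,0,0,0],[-1,0,0,-1,0,0,0]]'
python3 - <<'E'
from h import *
st()
c=cap('side');W=cloud(c)
for o in vision.cut_out('side','slab')[:1]:
    P=W[o['region']];P=P[np.isfinite(P).all(1)];print(o['conf'],len(P),np.percentile(P,[1,50,99],axis=0))
d=np.array([-np.sin(np.radians(4.65)),np.cos(np.radians(4.65)),0])
c=cap('scene');W=cloud(c);s=r.sense()
for o in vision.cut_out('scene','slab')[:1]:
    P=W[o['region']];P=P[np.isfinite(P).all(1)];P=P[abs(P[:,0]-.5)<.03];print(o['conf'],len(P),np.percentile(P,[1,50,99],axis=0)); q=(P-s['tcp_pos'])@d;print('along',np.percentile(q,[1,2,98,99]),(P[:,2]-s['tcp_pos'][2]).min())
# target: tool tilted at seat, slab above seat
T=down(16.05,18)
go(seat(-12,0,135+164+110),T); print(seat(-12,0,299+110))
E
```

```text
time_s: 6.43
tcp_pos: [0.5036, 0.2771, 0.4823]
time_s: 6.68
tcp_pos: [0.5034, 0.2771, 0.4783]
ee_rot: [[0.079, -0.997, -0.005], [-0.997, -0.079, -0.003], [0.002, 0.005, -1.0]]
wrist_force: [0.8, 0.3, -6.5]
gripper_width: 0.135
gripper_force: 30.0
6.6833 j [ 45.   14.8   0.5  -0.1 -76.  -40.4] p [0.5034 0.2771 0.4783] F [ 0.8  0.3 -6.5] w 0.135 g 29.99609415885061
0.85 2009 [[0.4049 0.1836 0.0165]
 [0.5089 0.2454 0.2435]
 [0.5152 0.3712 0.3311]]
0.67 2161 [[0.4885 0.1811 0.1815]
 [0.4987 0.2627 0.2561]
 [0.5139 0.3684 0.3289]]
along [-0.0962 -0.0956  0.0893  0.092 ] -0.30011118658230423
rows: shift [ 335.9 -138.9   49.1] turn [-17.78   1.72 -11.43]
[ 0.6686 -0.0468  0.4307]
```

```bash
python3 -c "
from h import *
go(seat(-12,1,299+135),down(16.05,18))"; python3 -m creep '[[-1,6,-2,0,-0.5,0,0],[-1,18,-6,1,-1,0,-0.5],[-1,36,-14,3,-2,0,-1],[-1,58,-24,6,-4,0.3,-2],[-1,82,-34,9,-6,0.5,-3],[-1,107,-44,12,-8,0.7,-4],[-1,132,-55,14,-10,0.9,-5],[-1,157,-65,16,-11,1,-6]]'|head -2;python3 -m creep '[[-1,25,-10,2,-1,0,-1],[-1,50,-20,4,-2,0,-2],[-1,75,-30,5,-3,0,-3],[-1,98,-40,6,-4,0,-4],[-1,117,-48,6,-5,0,-5],[-1,130,-54,6,-5,0,-5],[-1,138,-57,6,-5,0,-5],[-1,140,-58,6,-5,0,-5]]'|head -2;python3 -m creep '[[-1,0,0,0,0,0,0],[-1,0,0,0,0,0,0]]'; python3 -c "
from h import *
st();go(seat(-12,1,299+135),down(16.05,18))"
```

```text
rows: shift [ 333.5 -146.2   25.3] turn [-17.78   1.72 -11.43]
time_s: 7.55
tcp_pos: [0.5819, 0.1244, 0.4649]
time_s: 8.22
tcp_pos: [0.6623, -0.0029, 0.4486]
time_s: 8.38
tcp_pos: [0.6613, -0.0009, 0.4495]
ee_rot: [[0.267, -0.925, -0.269], [-0.964, -0.261, -0.061], [-0.014, 0.275, -0.961]]
wrist_force: [-0.2, -0.2, -7.3]
gripper_width: 0.136
gripper_force: 30.0
8.3833 j [ 13.8  27.9  15.5  -0.3 -93.7   1.8] p [ 0.6613 -0.0009  0.4495] F [-0.2 -0.2 -7.3] w 0.136 g 30.00440332107246
rows: shift [45.  -0.9 -6. ] turn [-2.03  0.91 -0.3 ]
```

```bash
python3 -m creep '[[-1,10,0,-3,-0.5,0.2,0],[-1,22,-0.5,-6,-1,0.5,0],[-1,34,-1,-6,-1.5,0.9,-0.3],[-1,42,-1,-6,-2,0.9,-0.3],[-1,45,-1,-6,-2,0.9,-0.3],[-1,45,-1,-6,-2,0.9,-0.3],[-1,45,-1,-6,-2,0.9,-0.3],[-1,45,-1,-6,-2,0.9,-0.3]]'|head -2
python3 - <<'E'
from h import *
st();go(seat(-12,1,299+135),down(16.05,18))
c=cap('scene');W=cloud(c);save(cv2.resize(c[0][130:290,250:450],None,fx=3,fy=3,interpolation=2),'s3.png')
for o in vision.cut_out('scene','slab')[:1]:
    P=(W[o['region']]-O)@S*1000;P=P[np.isfinite(P).all(1)];P=P[abs(P[:,0]+12)<25];print(o['conf'],len(P),np.percentile(P,[1,50,99],axis=0))
    c0=P.mean(0);print(np.linalg.svd(P-c0,full_matrices=False)[2][2])
    for z0 in range(120,300,30):
        q=P[(P[:,2]>z0)&(P[:,2]<z0+30)]
        if len(q)>20: print(z0,np.percentile(q,[2,98],axis=0)[:,1],np.median(q[:,0]))
E
```

```text
time_s: 9.05
tcp_pos: [0.6761, -0.0443, 0.454]
9.05 j [ 10.2  29.9  18.5   1.8 -96.5   5.7] p [ 0.6761 -0.0443  0.454 ] F [-0.1 -0.1 -6.8] w 0.138 g 30.006181471981108
rows: shift [-0.7  0.3 -0.4] turn [ 0.02  0.01 -0.04]
0.69 3324 [[-21.9575 -93.5022 136.1568]
 [-16.6648  -5.6752 209.0186]
 [-11.0762  92.8948 282.7494]]
[-1.     -0.0012 -0.0015]
120 [-90.9339  90.5168] -16.54298792493623
150 [-91.7008  90.3283] -16.57799414027363
180 [-91.6108  90.5148] -16.696511414783313
210 [-92.1338  91.2577] -16.609188637231114
240 [-91.6027  91.2967] -16.86950001362718
270 [-90.6636  91.0323] -16.640917731777854
```

View pics/s3.png

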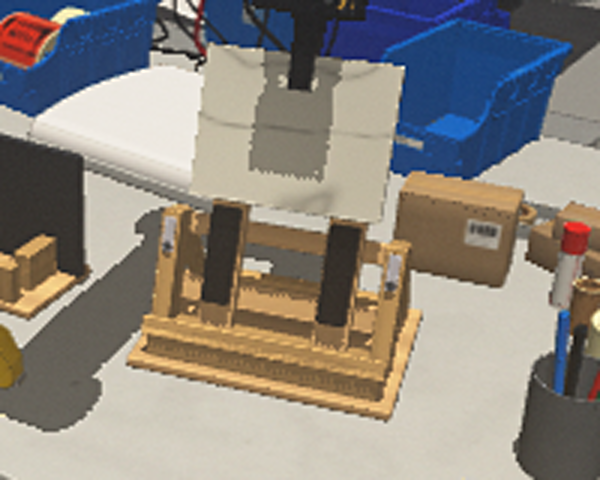

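The picture shows the slab squared above the cradle, centred between the posts, its face parallel to the foam. Lower it along the seat.

```bash
python3 -m creep '[[-1,0,0,6,0,0,0],[-1,0,0,20,0,0,0],[-1,0,0,42,0,0,0],[-1,0,0,66,0,0,0],[-1,0,0,88,0,0,0],[-1,0,0,105,0,0,0],[-1,0,0,117,0,0,0],[-1,0,0,122,0,0,0]]'|head -2; python3 -m creep '[[-1,0,0,2,0,0,0],[-1,0,0,4,0,0,0],[-1,0,0,5,0,0,0],[-1,0,0,5,0,0,0]]'; python3 -c "
from h import *
st();p=r.sense()['tcp_pos'];print('seat tcp',(np.array(p)-O)@S*1000);go(seat(-12,1,299),down(16.05,18))"
```

```text
time_s: 9.82
tcp_pos: [0.6387, -0.0547, 0.3357]
time_s: 10.15
tcp_pos: [0.6387, -0.0552, 0.3341]
ee_rot: [[0.276, -0.915, -0.296], [-0.961, -0.262, -0.086], [0.001, 0.308, -0.951]]
wrist_force: [-0.1, 0.6, -7.1]
gripper_width: 0.139
gripper_force: 30.0
10.15 j [  9.9  30.2   1.7   2.  -79.4   5.5] p [ 0.6387 -0.0552  0.3341] F [-0.1  0.6 -7.1] w 0.139 g 30.00546159222722
seat tcp [-11.7699   0.206  307.5371]
rows: shift [-0.8  0.2  8.5] turn [-0.07 -0.03 -0.04]
```

```bash
python3 -m creep '[[-1,0,0,2,0,0,0],[-1,0,0,4,0,0,0],[-1,0,0,6,0,0,0],[-1,0,0,7,0,0,0],[-1,0,0,7,0,0,0]]'|sed -n '1,2p;4p'; python3 -m creep '[[-1,0,0,1,0,0,0],[-1,0,0,1,0,0,0],[-1,0,0,1,0,0,0]]' | sed -n '2p;4p'; python3 -m creep '[[-1,0,0,1,0,0,0],[-1,0,0,1,0,0,0],[-1,0,0,1,0,0,0]]'| sed -n '2p;4p'; python3 -c "
from h import *
st();p=r.sense()['tcp_pos'];print('seat tcp',(np.array(p)-O)@S*1000)"
```

```text
time_s: 10.57
tcp_pos: [0.6362, -0.0559, 0.3263]
wrist_force: [-0.3, 0.6, -7.0]
tcp_pos: [0.6361, -0.056, 0.326]
wrist_force: [0.6, 0.2, -6.0]
tcp_pos: [0.636, -0.056, 0.3259]
wrist_force: [1.3, 1.1, -1.2]
11.0667 j [  9.9  30.4   0.7   2.  -78.2   5.5] p [ 0.636  -0.056   0.3259] F [ 1.3  1.1 -1.2] w 0.134 g 29.99690984375775
seat tcp [-11.8753   0.1733 298.8808]
```

```bash
python3 -m creep '[[-1,0,-2,0,0,0,0],[-1,0,-3,0,0,0,0],[-1,0,-4,0,0,0,0],[-1,0,-5,0,0,0,0],[-1,0,-5.5,0,0,0,0],[-1,0,-5.5,0,0,0,0],[-1,0,-5.5,0,0,0,0]]'; python3 -c "
from h import *
st();p=r.sense();print('seat tcp',(np.array(p['tcp_pos'])-O)@S*1000,'Fseat',np.array(p['wrist_force'])@S)"
```

```text
time_s: 11.65
tcp_pos: [0.641, -0.0548, 0.3243]
ee_rot: [[0.276, -0.914, -0.296], [-0.961, -0.262, -0.087], [0.002, 0.309, -0.951]]
wrist_force: [0.7, 0.7, 5.1]
gripper_width: 0.134
gripper_force: 30.0
11.65 j [  9.9  30.9   1.4   2.  -78.4   5.4] p [ 0.641  -0.0548  0.3243] F [0.7 0.7 5.1] w 0.134 g 30.030991429739515
seat tcp [ -6.5246  -0.0613 298.8776] Fseat [-0.7699  0.4859  5.11  ]
```

```bash
python3 -m creep '[[-0.6,0,0,-0.5,0,0,0],[-0.5,0,0,-0.5,0,0,0],[-0.4,0,0,-0.5,0,0,0],[-0.3,0,0,-0.5,0,0,0],[-0.3,0,0,-0.5,0,0,0],[-0.3,0,0,-0.5,0,0,0]]'; python3 -m creep '[[-0.3,0,0,-5,0,0,0],[-0.3,0,0,-15,0,0,0],[-0.3,0,0,-30,0,0,0],[-0.3,0,0,-60,0,0,0],[-0.3,0,0,-90,0,0,0],[-0.3,0,0,-120,0,0,0],[-0.3,0,0,-130,0,0,0],[-0.3,0,0,-130,0,0,0]]'|sed -n '1,2p;4,5p'
python3 - <<'E'
from h import *
st()
c=cap('scene');W=cloud(c);save(cv2.resize(c[0][130:290,250:450],None,fx=3,fy=3,interpolation=2),'s4.png')
for o in vision.cut_out('scene','slab')[:1]:
    P=(W[o['region']]-O)@S*1000;P=P[np.isfinite(P).all(1)];P=P[abs(P[:,0]+12)<25];print(o['conf'],len(P),np.percentile(P,[1,50,99],axis=0))
    c0=P.mean(0);print(np.linalg.svd(P-c0,full_matrices=False)[2][2])
E
```

```text
time_s: 12.15
tcp_pos: [0.6409, -0.0546, 0.3233]
ee_rot: [[0.276, -0.914, -0.298], [-0.961, -0.262, -0.086], [0.0, 0.31, -0.951]]
wrist_force: [-0.5, -0.5, -0.1]
gripper_width: 0.342
gripper_force: 0.0
time_s: 12.82
tcp_pos: [0.6802, -0.0433, 0.4519]
wrist_force: [-0.9, -0.2, -0.3]
gripper_width: 0.35
12.8167 j [ 10.3  30.2  18.8   1.9 -96.    5.7] p [ 0.6802 -0.0433  0.4519] F [-0.9 -0.2 -0.3] w 0.35 g 0.0
0.8 3035 [[-16.3706 -93.9175   7.0914]
 [-11.3209  -3.8578  79.5555]
 [ -5.9348  91.752  148.816 ]]
[-0.9999  0.0003  0.0114]
```

View pics/s4.png

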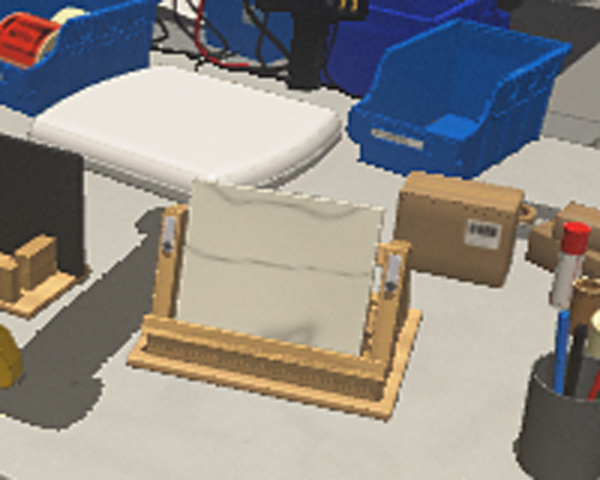

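The picture shows the slab standing free on the ledge, centred between the posts, with its face parallel to the foam. Next I fit a simple arm model to see which tool pitch is reachable for the press.

Run:
```python
from h import *
from scipy.optimize import least_squares
D=[json.loads(l) for l in open('log.jsonl')]
J=np.radians([d[0] for d in D]);Pp=np.array([d[1] for d in D])
def proj(j,p): return p[:,0]*np.cos(j)+p[:,1]*np.sin(j), -p[:,0]*np.sin(j)+p[:,1]*np.cos(j)
rr,lat=proj(J[:,0],Pp);print('lat',lat)
def fk(x,j2,j3,j5):
    h,a,L,A,B,T=x;p=j2-j3;q=p-j5
    return a+L*np.sin(j2)+A*np.cos(p)+B*np.sin(p)+T*np.cos(q), h+L*np.cos(j2)-A*np.sin(p)+B*np.cos(p)-T*np.sin(q)
f=lambda x:np.concatenate([fk(x,*J[:,[1,2,4]].T)[0]-rr,fk(x,*J[:,[1,2,4]].T)[1]-Pp[:,2]])
best=min((least_squares(f,x0) for x0 in [[.4,0,.4,.4,0,.08],[.3,.1,.5,.4,.1,.1],[.2,0,.3,.3,-.1,.1],[.4,0,.4,.1,.4,.1]]),key=lambda s:s.cost)
x=best.x;print(x,np.sqrt(2*best.cost/len(rr)),np.linalg.cond(best.jac))
C=seat(-16,0,75)
for pitch in [18,30,35,40,45,50,60,70]:
    th=np.radians(pitch);d=np.array([np.cos(a)*np.cos(th),np.sin(a)*np.cos(th),-np.sin(th)]);T=C-.182*d
    R=np.hypot(T[0],T[1]);r0=np.sqrt(R*R-.16**2)
    out=[]
    for s0 in np.random.default_rng(0).uniform([-60,-60],[110,80],(20,2)):
        s=least_squares(lambda q:np.array(fk(x,q[0],q[1],q[0]-q[1]-th))-[r0,T[2]],np.radians(s0))
        if s.cost<1e-8: 
            j2,j3=np.degrees(s.x);out.append((round(j2,1),round(j3,1),round(j2-j3-pitch,1)))
    print(pitch,T,r0,sorted(set(out))[:6])
```

```text
lat [-0.1598 -0.1599 -0.1598 -0.1598 -0.1598 -0.1598 -0.1596 -0.1592 -0.1636
 -0.1639 -0.164  -0.164  -0.1638]
[0.154  0.0068 0.543  0.4183 0.0072 0.1033] 0.0023227009480928655 45.995114262402986
18 [ 0.3994 -0.1242  0.1705] 0.3865016153288743 [(np.float64(30.7), np.float64(-59.7), np.float64(72.4))]
30 [ 0.4143 -0.1199  0.2053] 0.4005516184208843 [(np.float64(21.1), np.float64(-54.8), np.float64(45.8))]
35 [ 0.4225 -0.1176  0.2187] 0.40834075321554364 [(np.float64(18.3), np.float64(-52.2), np.float64(35.4))]
40 [ 0.4318 -0.1149  0.2313] 0.4172009228468089 [(np.float64(16.2), np.float64(-49.3), np.float64(25.5))]
45 [ 0.4421 -0.1119  0.243 ] 0.42707464958436603 [(np.float64(14.8), np.float64(-46.3), np.float64(16.1))]
50 [ 0.4534 -0.1087  0.2537] 0.4378957219848093 [(np.float64(14.1), np.float64(-43.1), np.float64(7.2))]
60 [ 0.4783 -0.1015  0.2719] 0.46207258172728033 [(np.float64(14.2), np.float64(-36.5), np.float64(-9.3))]
70 [ 0.506  -0.0936  0.2853] 0.4890382523548674 [(np.float64(15.9), np.float64(-29.7), np.float64(-24.4))]
```

```bash
cat >> h.py <<'E'
def press(pitch=68):
    th=np.radians(pitch);d=np.array([np.cos(a)*np.cos(th),np.sin(a)*np.cos(th),-np.sin(th)])
    return np.stack([np.cross(Y,d),Y,d],1)
def fs():
    s=r.sense();A=np.array(s['ee_rot']);p=np.array(s['tcp_pos']);tip=p+.182*A[:,2]
    print('tip seat',(tip-O)@S*1000,'Fseat',np.array(s['wrist_force'])@S,'X in tool',A.T@X,'Y',A.T@Y,'M',np.array(s['moment']))
E
python3 -c "
from h import *
T=press();p=seat(-70,0,75)-.182*T[:,2];print(p);go(p+[0,0,.16],T)"
```

```text
[ 0.4509 -0.1094  0.2997]
rows: shift [  0.5 230.   61.6] turn [ 31.3  -31.28  85.95]
```

```bash
python3 -m creep '[[-0.6,0,30,0,4,-4,11],[-1,0,60,5,7,-7,20],[-1,0,90,10,11,-11,30],[-1,0,115,20,13,-13,36],[-1,0,140,30,15,-15,43],[-1,0,160,40,17,-17,48],[-1,0,180,45,19,-19,52],[-1,0,200,50,21,-21,57]]'|sed -n '1,2p';  python3 -m creep '[[-1,0,0,0,0,0,0],[-1,0,0,0,0,0,0]]' >/dev/null; python3 -c "
from h import *
st();fs();T=press();p=seat(-70,0,75)-.182*T[:,2];go(p+[0,0,.16],T)"
```

```text
time_s: 13.58
tcp_pos: [0.4799, -0.1005, 0.4598]
13.75 j [  4.5   6.3  -9.1  -9.7 -70.4 -38.6] p [ 0.4803 -0.1005  0.4612] F [-0.6  0.9  0.4] w 0.005 g 0.0
tip seat [-134.1545   25.9139  213.0333] Fseat [-0.4294  0.9893  0.2745] X in tool [-0.7001 -0.5887  0.4042] Y [-0.5886  0.7962  0.1403] M [-0.2175 -0.0538  0.0265]
rows: shift [24.8 18.1 -1.8] turn [ 12.78 -12.78  35.06]
```

```bash
python3 -m creep '[[-1,4,3,0,2.2,-2.2,6],[-1,8,6,0,4.4,-4.4,12],[-1,12,9,0,6.6,-6.6,18],[-1,16,12,0,8.8,-8.8,24],[-1,20,15,0,11,-11,30],[-1,25,18,-2,12.8,-12.8,35],[-1,25,18,-2,12.8,-12.8,35],[-1,25,18,-2,12.8,-12.8,35]]'|sed -n '1,2p';  python3 -c "
from h import *
st();fs();T=press();p=seat(-70,0,75)-.182*T[:,2];go(p+[0,0,.08],T)"
```

```text
time_s: 14.42
tcp_pos: [0.4527, -0.109, 0.4593]
14.4167 j [  5.3   0.1 -18.8  -5.3 -49.6 -76.3] p [ 0.4527 -0.109   0.4593] F [-0.5 -0.4  0.5] w 0.005 g 0.0
tip seat [-117.7602    0.0187  227.2419] Fseat [-0.7658 -0.2344  0.2911] X in tool [-0.7669 -0.0037  0.6418] Y [-0.0042  1.      0.0007] M [-0.182   0.6213  0.0135]
rows: shift [31.4  0.2 73.2] turn [ 0.04 -0.08  0.24]
```

```bash
python3 -m creep '[[-1,6,0,14,0,0,0.2],[-1,14,0,34,0,0,0.2],[-1,23,0,54,0,0,0.2],[-1,33,0,76,0,0,0.2],[-1,42,0,98,0,0,0.2],[-1,51,0,118,0,0,0.2],[-1,59,0,136,0,0,0.2],[-1,63,0,146,0,0,0.2]]'|sed -n '1,2p'; python3 -m creep '[[-1,0,0,0,0,0,0],[-1,0,0,0,0,0,0]]' >/dev/null
python3 - <<'E'
from h import *
st();fs();T=press();go(seat(-40,1,75)-.182*T[:,2],T)
c=cap('scene');save(cv2.resize(c[0][130:290,250:450],None,fx=3,fy=3,interpolation=2),'s5.png')
E
```

```text
time_s: 15.08
tcp_pos: [0.4492, -0.1102, 0.2981]
15.25 j [  5.    9.9 -32.1  -9.2 -26.7 -71.5] p [ 0.45   -0.1103  0.3005] F [-0.   0.5 -0.3] w 0.003 g 0.0
tip seat [-71.4558  -0.5541  75.2832] Fseat [ 0.1823  0.4739 -0.2075] X in tool [-0.7667  0.0007  0.642 ] Y [0.001  1.     0.0001] M [-0.1838  0.5798 -0.0126]
rows: shift [-23.8   1.6  20.4] turn [ 0.01 -0.06 -0.06]
```

View pics/s5.png

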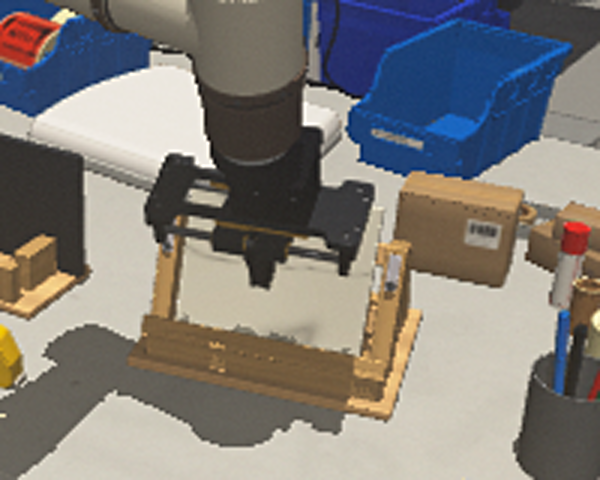

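The picture shows the closed fingers in front of the slab's mid-face with the gripper body spanning left and right, still clear of the slab. Approach along seat x.

```bash
python3 -m creep '[[-1,-6,0.2,5,0,0,0],[-1,-13,0.5,11,0,0,0],[-1,-20,0.5,17,0,0,0],[-1,-25,0.5,21,0,0,0],[-1,-28,0.5,23.5,0,0,0],[-1,-28,0.5,23.5,0,0,0],[-1,-28,0.5,23.5,0,0,0]]'|sed -n '1,2p;4p'; python3 -c "
from h import *
fs()"
```

```text
time_s: 15.88
tcp_pos: [0.4825, -0.1003, 0.2897]
wrist_force: [-0.1, 0.3, -0.2]
tip seat [-35.5258   0.0063  75.7078] Fseat [ 0.0334  0.2978 -0.2037] X in tool [-0.7655  0.0021  0.6434] Y [ 0.0026  1.     -0.0002] M [-0.1031  0.6655  0.0274]
```

```bash
python3 -m creep '[[-1,-1,0,0.8,0,0,0],[-1,-2,0,1.7,0,0,0],[-1,-3,0,2.5,0,0,0],[-1,-3,0,2.5,0,0,0]]'|sed -n '1,2p;4p'; python3 -c "
from h import *
fs()"
```

```text
time_s: 16.22
tcp_pos: [0.486, -0.0993, 0.2888]
wrist_force: [-0.9, 0.7, 0.7]
tip seat [-31.6415  -0.1524  76.1385] Fseat [-0.8109  0.8985  0.4352] X in tool [-0.7649  0.0024  0.6441] Y [ 0.0027  1.     -0.0006] M [-0.1273  0.6142 -0.0005]
```

```bash
for i in 1 2 3; do python3 -m creep '[[-1,-0.8,0,0.6,0,0,0],[-1,-1.5,0,1.3,0,0,0],[-1,-2.3,0,1.9,0,0,0],[-1,-2.3,0,1.9,0,0,0]]' >/dev/null; python3 -c "
from h import *
fs()"; done
```

```text
tip seat [-28.5678  -0.1569  76.064 ] Fseat [-0.0092  0.7539 -0.285 ] X in tool [-0.7651  0.0024  0.6439] Y [ 0.0027  1.     -0.0005] M [-0.1101  0.6151 -0.0043]
tip seat [-25.5845  -0.1244  76.0385] Fseat [-1.0415 -0.3195  0.2617] X in tool [-0.7651  0.0023  0.6439] Y [ 0.0026  1.     -0.0005] M [-0.1602  0.576   0.0063]
tip seat [-22.5978  -0.1441  76.0695] Fseat [ 0.2154 -0.7506  0.8475] X in tool [-0.7651  0.0023  0.6439] Y [ 0.0027  1.     -0.0005] M [-0.1579  0.5925  0.012 ]
```

```bash
for i in 1 2 3 ; do python3 -m creep '[[-1,-0.5,0,0.4,0,0,0],[-1,-1.1,0,1,0,0,0],[-1,-1.1,0,1,0,0,0]]' >/dev/null; python3 -c "
from h import *
fs()"; done
```

```text
tip seat [-21.1688  -0.1444  76.0422] Fseat [-0.3159 -0.6544  1.0513] X in tool [-0.7651  0.0023  0.6439] Y [ 0.0027  1.     -0.0005] M [-0.1316  0.6746  0.0338]
tip seat [-20.0007  -0.159   75.9013] Fseat [-2.8624 -0.3115  1.2918] X in tool [-0.7654  0.0023  0.6435] Y [ 0.0027  1.     -0.0004] M [-0.2089  0.7936  0.0007]
tip seat [-18.7085  -0.1428  75.7111] Fseat [-3.7481  0.0355  2.6689] X in tool [-0.7657  0.0024  0.6432] Y [ 0.0028  1.     -0.0003] M [-0.3239  1.2388  0.0576]
```

```bash
for i in 1 2 ; do python3 -m creep '[[-1,-0.4,0,0.3,0,0,0],[-1,-0.8,0,0.7,0,0,0],[-1,-0.8,0,0.7,0,0,0],[-1,-0.8,0,0.7,0,0,0]]' >/dev/null; python3 -c "
from h import *
fs()"; done
```

```text
tip seat [-17.8278  -0.1238  75.6411] Fseat [-6.3664  0.8275  2.73  ] X in tool [-0.7658  0.0023  0.643 ] Y [ 0.0028  1.     -0.0003] M [-0.3397  1.5023  0.0454]
tip seat [-17.0691  -0.1468  75.5863] Fseat [-7.5073  0.2925  3.8461] X in tool [-0.7661  0.0024  0.6427] Y [ 0.0029  1.     -0.0002] M [-0.2988  1.6591 -0.0147]
```

```bash
python3 -m creep '[[-1,-0.4,0,0.3,0,0,0],[-1,-0.8,0,0.6,0,0,0],[-1,-0.8,0,0.6,0,0,0],[-1,-0.8,0,0.6,0,0,0]]' >/dev/null
python3 - <<'E'
from h import *
fs()
c=cap('scene');W=cloud(c)
L=(W-O)@S*1000
for o in vision.cut_out('scene','slab')[:1]:
    P=L[cv2.erode(o['region'].astype(np.uint8),np.ones((3,3)))>0];P=P[np.isfinite(P).all(1)];P=P[(abs(P[:,0]+10)<8)&(P[:,2]>5)&(P[:,2]<148)];print(o['conf'],len(P),np.percentile(P,[1,50,99],axis=0))
    M=np.c_[np.ones(len(P)),P[:,1]/95,P[:,2]/75-1];co=np.linalg.lstsq(M,P[:,0],rcond=None)[0];print('face x at centre, slope to edge y, slope z',co)
for sgn in (1,-1):
    y=L[...,1]*sgn;m=(y>105)&(y<125)&(L[...,2]>20)&(L[...,2]<60)&(abs(L[...,0]+8)<5);print('post',sgn,m.sum(),np.median(L[m][:,0]))
fs()
E
```

```text
tip seat [-16.3952  -0.1291  75.5558] Fseat [-9.3577  0.2047  5.8306] X in tool [-0.7665  0.0023  0.6423] Y [ 0.003   1.     -0.0001] M [-0.4254  1.8523  0.0415]
0.72 1642 [[-13.2499 -91.4031   7.4111]
 [ -7.9727  -8.3029  48.6903]
 [ -2.8763  88.3073 116.8484]]
face x at centre, slope to edge y, slope z [-7.8487  0.2119  0.3303]
post 1 63 -6.359183832090487
post -1 81 -7.008947500718152
tip seat [-16.401   -0.1315  75.5786] Fseat [-9.5815  0.7189  4.4288] X in tool [-0.7664  0.0023  0.6423] Y [ 0.0029  1.     -0.0001] M [-0.4149  1.869   0.0543]
```

```bash
python3 -m creep '[[-1,-0.4,0,0.2,0,0,0],[-1,-0.8,0,0.4,0,0,0],[-1,-0.8,0,0.4,0,0,0],[-1,-0.8,0,0.4,0,0,0],[-1,-0.8,0,0.4,0,0,0],[-1,-0.8,0,0.4,0,0,0],[-1,-0.8,0,0.4,0,0,0],[-1,-0.8,0,0.4,0,0,0]]' >/dev/null
python3 - <<'E'
from h import *
fs();F=[]
for i in range(4):
    c=cap('scene');L=(cloud(c)-O)@S*1000;F.append(np.array(r.sense()['wrist_force'])@S)
o=vision.cut_out('scene','slab')[0]
P=L[cv2.erode(o['region'].astype(np.uint8),np.ones((3,3)))>0];P=P[np.isfinite(P).all(1)];P=P[(abs(P[:,0]+10)<8)&(P[:,2]>5)&(P[:,2]<148)];print(o['conf'],len(P),np.percentile(P,[1,50,99],axis=0))
M=np.c_[np.ones(len(P)),P[:,1]/95,P[:,2]/75-1];print(np.linalg.lstsq(M,P[:,0],rcond=None)[0])
print(np.mean(F,0),np.linalg.norm(np.mean(F,0)));fs()
E
```

```text
tip seat [-15.8778  -0.1175  75.5744] Fseat [-12.0608  -0.6043   5.1206] X in tool [-0.7669  0.0023  0.6418] Y [0.0031 1.     0.0001] M [-0.4292  2.0378  0.0678]
0.7 1677 [[-12.3538 -91.2212   7.2307]
 [ -7.6223  -8.2138  49.3941]
 [ -2.8962  89.3575 139.9028]]
[-7.43    0.0692  0.3716]
[-10.6699   0.5524   5.1988] 11.881867082896502
tip seat [-15.8847  -0.1433  75.5612] Fseat [-10.5957   0.3422   4.8286] X in tool [-0.7669  0.0024  0.6418] Y [0.0031 1.     0.    ] M [-0.5215  2.0324  0.0533]
```

```bash
python3 -c "
from h import *
print(r.finish_job())"
```

```text
the job is handed in; nothing more can be done
None
```

The job is handed in, with no verdict reported back: the white slab leaned by itself on the foam, and the fingertips are now holding its face within about 1 mm of flush with the posts, even left and right, at about 11 N along the press (12 N in total).

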